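# Refill and test the bag stapler on the medicine bench

### The job

Refill the bench stapler: put the full, longer staple strip flat into the open magazine, between its front lip and the spring follower, and slide the rail cover fully shut over it. Only when the cover is shut, press the treadle all the way down to its stop, hold it there for about a second and let it come back up. Leave the short leftover strip, the two vials and the syringe where they are.

Things in the scene. Friction and masses are not known exactly. Their poses are not given: they have to be found in the camera images.
- machine: Grey bench stapler, fixed. Base plate 12 mm thick, 100 mm (x) by 365 mm (y), origin under its middle on the bench. +y runs along the magazine from nose to rear, +z up; at yaw 0 +x points away from the robot. Magazine on the line x = 0, y -58 to +185 mm. Anvil head and, across it, the pedal arm centred on y = -128 mm; treadle on the -x side of the head.
- mag_seat (a point): Point on the channel floor where the middle of a loaded strip's underside belongs: machine x 0, y -8 mm, z 20 mm, axes as the machine's. The channel runs along y, open on top, 21 mm wide at the bottom; its walls rise 4 mm straight, then flare outward to 29 mm apart at their top edge, 11 mm above the floor (34 mm over their outsides).
- lip_top (a point): Middle of the top of the fixed cross lip that closes the nose end of the channel: 8 mm above the channel floor, 4 mm thick. Its inner face lies 50 mm before mag_seat (-y).
- follower (a joint): Slide of the spring follower, m: 0 at rest, up to 0.045 pushed back (+y). A spring pushes it to the nose with 2 N at 0 plus 2 N per 10 mm. At 0 its face is 85 mm behind the lip, so a 100 mm strip, held above the lip, must push it back 15 mm or a little more before its tail clears the lip and it can go down. Loaded, it reads about 0.015 and presses the strip against the lip.
- follower_face (a point): Centre of the follower's front face (towards the nose), 13 mm above the channel floor; machine x 0, y = 27 mm + the follower joint's value. The follower is a dark block 18 mm wide, 22 mm long, its top 26 mm above the floor.
- rail (a joint): Slide of the rail cover, m: 0 fully shut, larger is further back (+y), to 0.125. Starts open, stays where left (2.5 N friction). A steel inverted channel 110 mm long, 42 mm wide; underside 33 mm and top 38 mm above the channel floor, so it passes over a strip that is fully down and jams on one that is not. Shut, its front edge is 3 mm behind the lip.
- rail_grip (a point): Grip point on the dark upright fin at the middle of the rail cover's top. The fin is 14 mm thick across the magazine (machine x), 40 mm long along it (y), and rises 36 mm above the cover's top; this point is 25 mm above the cover's top, 11 mm below the fin's top, 83 mm above the bench; machine x 0, y = the rail joint's value.
- pedal (a joint): Hinge angle of the treadle, rad: 0 up (rest), 0.20 down on its stop. Hinge axis parallel to machine y, at machine x +55 mm, 60 mm above the bench. It springs back up when released. At the middle of the tread it takes about 4.5 N to start and 11 N to reach the stop.
- pedal_pad (a point): Middle of the top of the ribbed rubber tread, 54 mm (machine x) by 74 mm (y), at the free end of the pedal arm, 168 mm from the hinge on its -x side: machine x -113, y -128 mm when up. 88 mm above the bench when up, 34 mm lower when fully down.
- strip_full: The full staple strip to be loaded: a loose ribbed steel bar 100 mm long (its x), 16 mm wide (y), 28 mm high (z), about 0.1 to 0.2 kg, lying on the bench to one side of the stapler. Origin at the centre of its underside. Both ends are alike; it may go in either way round.
- strip_short: The short leftover strip: same section and material, but only 60 mm long. It lies on the other side of the stapler. Leave it.
- vial_a: Upright glass vial with metal cap, 32 mm across and 58 mm high, origin under its centre. Leave it.
- vial_b: Another such vial. Leave it.
- syringe: Plastic syringe lying on the bench, about 160 mm long, 30 mm across its flange. Origin near its middle, on the bench. Leave it.
Mind the look-alikes: they are no part of the job. Leave any green or pink look-alike of the strip_full alone.

How it is judged:
By the outcome, as a careful person would: the job done as asked, in the order asked, and still so for the second after the job is handed in, with the robot touching nothing.
It also fails if it takes over 64 s, if anything falls off the work surface, if the arm or the gripper's body presses on something with over 40 N, if the wrist force passes 120 N, or if a joint passes its speed limit or range.

### The arm

A 6-joint arm with a two-finger parallel gripper is mounted at the origin on the work surface. World frame = base frame: x ahead of the robot, y to its left, z up, the work surface at z = 0. Lengths are in mm, angles in rad, forces in N, time in s.
With the tool pointing down it reaches from about 275 to 1000 mm from the base axis. Payload 8.4 kg.
Tool frame: the origin (TCP) lies on the centre line of the jaws, within the pads' length; the fingertips stand r.tip_reach ahead of it and the grasp point (between the pads) lies 11 mm behind it (r.tip_reach is the distance from the TCP to the fingertips, in mm); z points along the fingers, y is the line along which they close (so a half turn about z gives the same grasp; the last joint's range is limited). The gripper opens to 85 mm and grips with 20 to 120 N. Pads are 22 mm wide; open, the fingers measure 114 mm over their backs; the gripper's body (76 mm by 85 mm) begins 54 mm behind the grasp point. The pads swing forward as they close: fully open they stand 13 mm farther back than shut.
Start: joints at [1.144, 0.353, 1.633, -0, 1.155, -0.002], TCP at [257.585, 569.454, 239.281] pointing down, gripper open.
Joint ranges: [-2.63, 2.63], [-0.92, 2.1], [0.06, 2.66], [-1.3, 4.44], [0, 2.69], [-3.02, 3.02]. Speed limits (rad/s): [2.22, 2.22, 2.79, 3.14, 3.14, 3.14].

### API

Orientations are given as [roll, pitch, yaw] about the fixed x, y, z axes, in that order (R = Rz(yaw) Ry(pitch) Rx(roll)).
In Python, from rig import r gives the robot as it stands.
- The arm moves only by the tool carry_out, never from a script. Its argument "targets" is a list of rows, each an object with "dp": the shift along the tool's x, y, z in mm, a list of three; "yaw": the turn about the tool's z in degrees. A call has 1 to 12 rows; each row is the pose to reach, as a shift and turn from the pose commanded when the call began, along the tool's axes at that moment; what a row does not reach only later rows make up. A row lasts 1/8 s, in which the tool goes at most 62.5 mm and 10.7 degrees, less where a joint would pass 70% of its speed; a pose out of reach is approached as far as the arm can. A call with a gripper value outside its range is refused whole. "fingers" is the opening, from -1 (shut) to 1 (fully open), so that 0 is half open, set as the call begins (left out, the last holds). The fingers move at their own pace and stop on an object; "grip_force" is the grip in N (left out, the last holds). Time passes only in rows, so rows that repeat a pose let the fingers close. It gives the time, the measured TCP pose, the force, the opening and the grip force at its end, in the units of the state.
- r.sense(): the state, without advancing time (a new reading comes with each control period).
- r.grab_frame(name): name is "side" or "top" or "wrist"; returns the picture (480x640x3 uint8, red, green, blue); there is no depth.
- r.get_calibration(name): a dict with "fx", "fy", "cx", "cy" (pixels), "rvec" (rotation vector, rad) and "tvec" (3), from world to camera coordinates, as OpenCV has them. Camera axes: x right, y down, z forward; pixel columns grow to the right and rows downward; lengths in mm; the calibration is good to about 2 mm. A picture is of the moment at which its call begins: read the wrist's pose just before it. get_calibration takes no time and is no camera call; for the wrist camera it gives the pose at the moment of the call.
- r.sign_off(): hands the job in; it is judged then, once.
The state is a dict: "clock": time; "qpos": joint angles; "qvel": joint speeds; "joint_efforts": joint torques, N m; "eef_pos": TCP position; "tcp_rot": TCP orientation; "contact_force": force on the tool from outside, world axes, zero at the start; "wrist_torque": the same for the moment, N m; "opening": opening from 0.0 (shut) to 1.0 (fully open); "grasp_force": force on a finger pad.
Only numpy, scipy, OpenCV 4.12 (cv2) and the standard library are available. Lean on these libraries where they do the work, as an engineer would, in place of code of your own. Each camera call takes 0.05 s, during which the arm holds its last target. There are 200 camera calls.

## Working session

There is one attempt and no reset: what is moved stays moved. The work goes in short steps, Python scripts to look and compute and a tool call to move; the robot and the scene stay as the last step left them, time stands still between calls to the robot, and variables do not carry over. Pictures are saved under pics/ and viewed, at most 12 in all, crops included, and the job is handed in when it is done.

Besides the shell and the picture viewer there is one more tool, called after ">>>" in YAML: its name, and indented under it one key for each argument. carry_out: Moves the arm, as the interface text tells. Its arguments: {"type":"object","properties":{"targets":{"type":"array","items":{"type":"object","properties":{"dp":{"type":"array","items":{"type":"number"}},"yaw":{"type":"number"}}}},"fingers":{"type":"number"},"grip_force":{"type":"number"}},"required":["targets"]}

```bash
ls; mkdir -p pics; python3 - <<'E'
from rig import r
import cv2,numpy as np
s=r.sense();print(s,r.tip_reach)
for n in("top","side"):
    f=r.grab_frame(n);cv2.imwrite(f"pics/{n}0.png",f[:,:,::-1])
    print(n,r.get_calibration(n))
E
```

```text
pics
{'clock': 0.0, 'qpos': array([ 1.14354480e+00,  3.53646296e-01,  1.63414674e+00,  2.40624397e-06,
        1.15515877e+00, -2.34784731e-03]), 'qvel': array([ 0.00051363,  0.00102351,  0.00018209, -0.00144307,  0.00022409,
       -0.00120606]), 'joint_efforts': array([ 2.22504059e-03, -6.05235100e+01, -3.42072093e+01,  9.37072696e-05,
        8.99465871e-03,  4.67767427e-05]), 'eef_pos': array([257.42524796, 569.02040516, 238.55741966]), 'tcp_rot': array([-3.14023351e+00, -5.39112443e-06,  2.71668800e+00]), 'contact_force': array([ 0.79513767,  0.12079961, -0.88822759]), 'wrist_torque': array([0.0123784 , 0.02161899, 0.02874309]), 'grasp_force': 0.0, 'opening': 0.9972731130602144} 8.0
top {'fx': 484.15291215407353, 'fy': 484.15291215407353, 'cx': 324.8397820911227, 'cy': 242.58437750605916, 'rvec': array([ 2.18980267, -2.15673797,  0.13249407]), 'tvec': array([  24.35380079,  536.28417039, 1037.3818763 ])}
side {'fx': 514.3324252510187, 'fy': 514.3324252510187, 'cx': 320.73977503014805, 'cy': 228.78074609853263, 'rvec': array([ 2.4670779 , -0.0184814 ,  0.01525048]), 'tvec': array([-547.63621244,   68.85002931, 1033.90459159])}
```

View pics/top0.png

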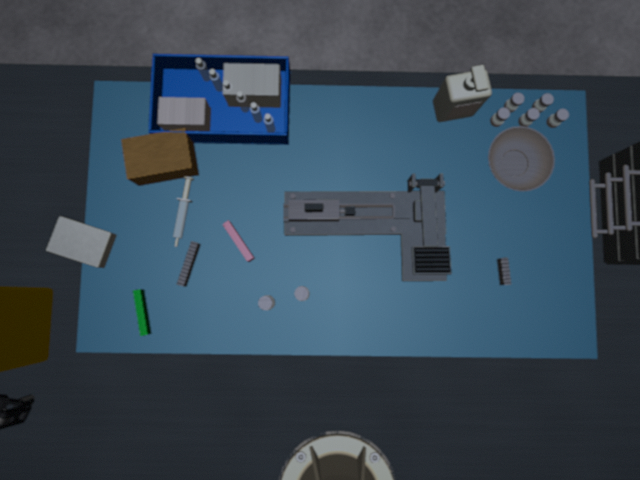

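View pics/side0.png

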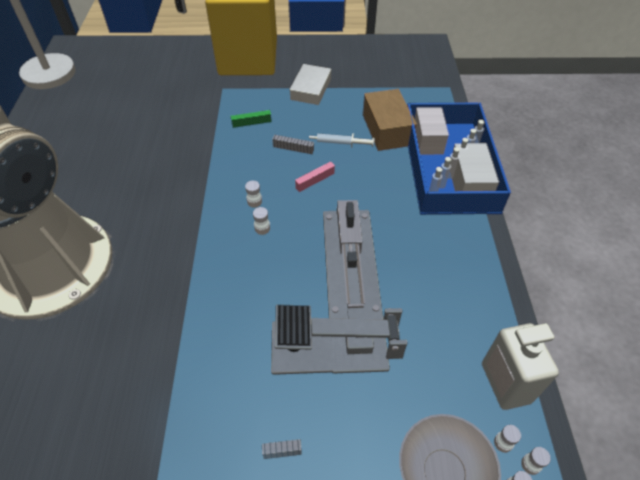

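The top view shows the machine with its nose to the right (pedal tread at 432,260, fin at 314,208, follower at 350,211). The full strip is at (188,264), the short one at (504,271), vials at (266,302) and (302,293), and the syringe at (183,212). The green and pink bars are look-alikes. The side view agrees: strip at (293,144), fin at (350,214).

```bash
cat > h.py <<'E'
from rig import r
import cv2,numpy as np
def ray(c,px):
    R=cv2.Rodrigues(c["rvec"])[0];K=np.array([[c["fx"],0,c["cx"]],[0,c["fy"],c["cy"]],[0,0,1]])
    d=R.T@np.linalg.inv(K)@np.array([px[0],px[1],1.]);return -R.T@c["tvec"],d
def onplane(c,px,z):
    o,d=ray(c,px);return o+d*(z-o[2])/d[2]
def proj(c,p):
    K=np.array([[c["fx"],0,c["cx"]],[0,c["fy"],c["cy"]],[0,0,1]])
    return cv2.projectPoints(np.array([p],float),c["rvec"],c["tvec"],K,None)[0].ravel()
def totool(s,d):  # world vector -> tool axes
    from scipy.spatial.transform import Rotation as Ro
    return Ro.from_euler('xyz',s["tcp_rot"]).inv().apply(d)
E
python3 - <<'E'
from h import *
T=r.get_calibration("top");S=r.get_calibration("side")
s=r.sense();print("tcp px",proj(T,s["eef_pos"]),proj(S,s["eef_pos"]))
f=cv2.imread("pics/top0.png");hsv=cv2.cvtColor(f,cv2.COLOR_BGR2HSV)
m=((hsv[:,:,1]<90)).astype(np.uint8)
n,l,st,c=cv2.connectedComponentsWithStats(m)
for i in range(1,n):
    if 60<st[i,4]<15000 and 80<c[i][0]<600 and 150<c[i][1]<350:
        pts=np.argwhere(l==i)[:,::-1].astype(np.float32)
        w=np.array([onplane(T,p,28)[:2] for p in pts],np.float32)
        print(st[i],cv2.minAreaRect(pts),cv2.minAreaRect(w))
for nm,z,a,b in(("fin",94,(314,208),(350,212)),("foll",46,(350,211),(352,257)),("pad",88,(432,260),(293,326)),("strip",28,(188,264),(293,143)),("short",28,(504,271),(282,448))):
    print(nm,onplane(T,a,z),onplane(S,b,z))
cv2.imwrite("pics/crop_t.png",cv2.resize(f[170:320,120:460],None,fx=2.3,fy=2.3,interpolation=cv2.INTER_CUBIC))
E
```

```text
tcp px [  7.55893975 387.77252211] [193.51336064   4.1568344 ]
[ 488   93   67   98 3918] ((520.7130126953125, 141.77978515625), (96.73656463623047, 66.0574951171875), 89.04515838623047) ((775.9118041992188, -408.82684326171875), (150.0393829345703, 229.76968383789062), 88.84770965576172)
[151 143  48 104 700] ((171.06976318359375, 191.2921905517578), (43.510009765625, 104.4802474975586), 14.470293045043945) ((645.2301635742188, 374.9892578125), (96.86956024169922, 234.1643524169922), 78.21803283691406)
[ 283  173  168  108 9748] ((365.87835693359375, 231.1748046875), (107.96034240722656, 163.90281677246094), 86.18592071533203) ((568.090087890625, -57.61273193359375), (239.67027282714844, 364.30657958984375), 3.130467176437378)
[222 220  33  42 456] ((237.83419799804688, 240.6123504638672), (47.45843505859375, 9.881610870361328), 55.88552474975586) ((537.3572998046875, 223.84524536132812), (105.48120880126953, 21.55240249633789), 35.52964782714844)
[177 241  22  45 436] ((187.7999725341797, 263.6000061035156), (9.486830711364746, 46.169254302978516), 18.43494987487793) ((485.32922363
[... 381 characters left out ...]
06433105469, 81.70510864257812), (32.49563980102539, 32.6500129699707), 1.0238368511199951)
[258 295  17  16 225] ((266.0, 302.5), (15.0, 16.0), 90.0) ((403.1535949707031, 158.28826904296875), (32.404300689697266, 34.66984176635742), 1.4648579359054565)
fin [600.81049332  57.02396785  94.        ] [604.82375234  47.41037377  94.        ]
foll [604.16429205 -21.15303319  46.        ] [607.26677622 -25.65062276  46.        ]
pad [ 496.64834855 -189.76058309   88.        ] [ 497.88755571 -194.37222267   88.        ]
strip [484.1066285  330.48448546  28.        ] [487.27008637 320.31413057  28.        ]
short [ 479.32809956 -362.81780332   28.        ] [ 481.78814133 -370.34033428   28.        ]
```

View pics/crop_t.png

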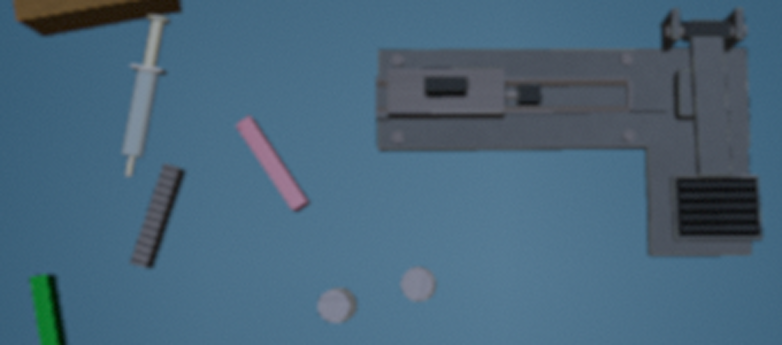

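The crop confirms the layout. The ribbed grey strip lies at about -16° in the world, centred near (485,331).

>>> carry_out:
  targets:
    - {"dp": [-50, -20, 5], "yaw": -2}
    - {"dp": [-100, -40, 10], "yaw": -4}
    - {"dp": [-150, -60, 15], "yaw": -6}
    - {"dp": [-200, -80, 20], "yaw": -8.3}
    - {"dp": [-250, -100, 30], "yaw": -8.3}
    - {"dp": [-305, -123, 40], "yaw": -8.3}
    - {"dp": [-305, -123, 40], "yaw": -8.3}
    - {"dp": [-305, -123, 40], "yaw": -8.3}
  fingers: 1
  grip_force: 60

```text
clock: 1.1
eef_pos: [484.6, 331.6, 199.0]
tcp_rot: [-3.141, -0.001, 2.861]
contact_force: [-0.4, 0.8, 0.2]
opening: 1.004
grasp_force: 0.0
```

```bash
python3 - <<'E'
from h import *
s=r.sense();c=r.get_calibration("wrist");f=r.grab_frame("wrist")
cv2.imwrite("pics/w1.png",f[:,:,::-1]);np.save("w1.npy",[c],allow_pickle=True)
print(s["clock"],s["eef_pos"],s["tcp_rot"],s["qvel"].max(),c)
print(proj(c,(485,331,28)))
E
```

```text
1.1 [484.56506532 331.60557756 199.03118204] [-3.14135617e+00 -7.55172077e-04  2.86056825e+00] 0.028076284758920985 {'fx': 330.7401704309207, 'fy': 330.7401704309207, 'cx': 317.6052992256928, 'cy': 238.10767805474038, 'rvec': array([-2.30551528, -1.73257559, -0.26828886]), 'tvec': array([-454.08604073, -382.73560747,  228.22798013])}
[316.3014501  219.19870843]
```

View pics/w1.png

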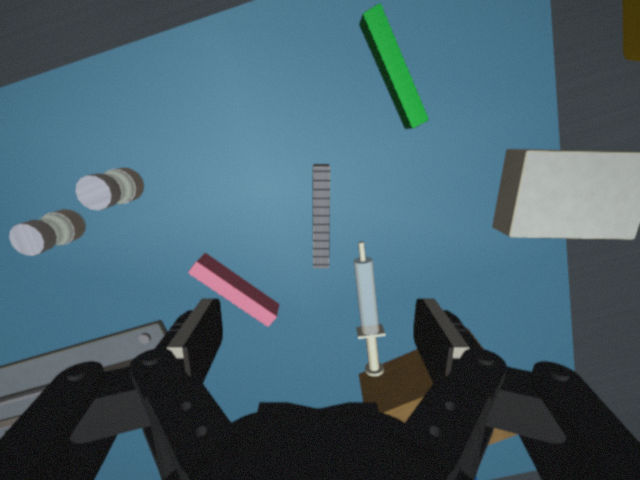

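The wrist view shows the full strip at (321,216) spanning rows 163–268. The syringe nozzle is close by at (361,243), so I'll approach half open.

```bash
python3 - <<'E'
from h import *
s=r.sense();c=r.get_calibration("wrist")
f=cv2.imread("pics/w1.png");h=cv2.cvtColor(f,cv2.COLOR_BGR2HSV)
m=(h[:,:,1]<90).astype(np.uint8);n,l,st,ce=cv2.connectedComponentsWithStats(m)
i=l[216,321] or l[214,321];print(st[i])
p=np.argwhere(l==i)[:,::-1].astype(np.float32)
w=np.array([onplane(c,q,28)[:2] for q in p],np.float32);b=cv2.minAreaRect(w);print(b)
print("tool shift",totool(s,np.r_[b[0],23]-s["eef_pos"]),"yaw",np.degrees(s["tcp_rot"][2]))
E
```

```text
[ 312  164   19  105 1900]
((485.38885498046875, 335.9709167480469), (16.9399356842041, 101.69502258300781), 73.6753158569336)
tool shift [-1.30217846e-01  3.90783526e+00  1.76245387e+02] yaw 163.97149987957332
```

>>> carry_out:
  targets:
    - {"dp": [0, 4, 50], "yaw": 0}
    - {"dp": [0, 4, 100], "yaw": 0}
    - {"dp": [0, 4, 140], "yaw": 0}
    - {"dp": [0, 4, 160], "yaw": 0}
    - {"dp": [0, 4, 175], "yaw": 0}
    - {"dp": [0, 4, 175], "yaw": 0}
    - {"dp": [0, 4, 175], "yaw": 0}
  fingers: 0

```text
clock: 2.02
eef_pos: [486.7, 336.2, 25.5]
tcp_rot: [3.14, 0.001, 2.862]
contact_force: [0.0, 1.2, 0.2]
opening: 0.501
grasp_force: 0.0
```

>>> carry_out:
  targets:
    - {"dp": [0, 0, 0], "yaw": 0}
    - {"dp": [0, 0, 0], "yaw": 0}
    - {"dp": [0, 0, 0], "yaw": 0}
    - {"dp": [0, 0, 0], "yaw": 0}
    - {"dp": [0, 0, 0], "yaw": 0}
    - {"dp": [0, 0, 0], "yaw": 0}
  fingers: -1
  grip_force: 60

```text
clock: 2.78
eef_pos: [486.4, 335.8, 25.4]
tcp_rot: [3.141, 0.001, 2.862]
contact_force: [-0.3, -0.9, 6.1]
opening: 0.167
grasp_force: 59.1
```

```bash
python3 - <<'E'
from h import *
f=r.grab_frame("wrist");cv2.imwrite("pics/w2.png",f[:,:,::-1])
print(r.sense())
E
```

```text
{'clock': 2.825, 'qpos': array([ 6.01668512e-01,  5.75434488e-01,  1.84737097e+00, -2.82489769e-05,
        7.17381679e-01, -6.89031489e-01]), 'qvel': array([ 0.00165545,  0.0003934 ,  0.00109634, -0.00061052,  0.00058957,
       -0.00052846]), 'joint_efforts': array([ 9.27718123e-02, -6.04801512e+01, -2.17459291e+01,  2.53838516e-02,
       -4.57027797e-01,  7.13921399e-04]), 'eef_pos': array([486.44093793, 335.79700747,  25.37796841]), 'tcp_rot': array([3.14051962e+00, 9.07968866e-04, 2.86151711e+00]), 'contact_force': array([-1.15715659, -0.36902061,  7.35250207]), 'wrist_torque': array([-0.17475258,  0.20504444, -0.01268878]), 'grasp_force': 59.099350799806416, 'opening': 0.16793000196878666}
```

View pics/w2.png

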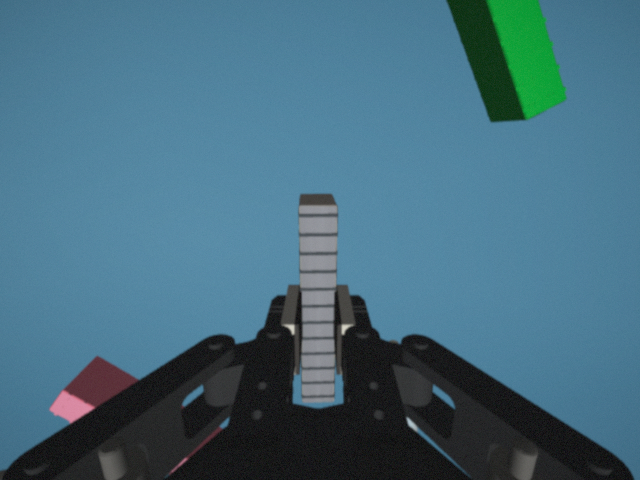

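The strip is held squarely, with ends at rows 200 and 400 and opening 0.168 (about 14–16 mm). I'll lift it and carry it over the machine.

>>> carry_out:
  targets:
    - {"dp": [0, 0, -45], "yaw": 0}
    - {"dp": [0, 0, -95], "yaw": 5}
    - {"dp": [-20, -20, -140], "yaw": 15}
    - {"dp": [-50, -70, -170], "yaw": 25}
    - {"dp": [-80, -120, -200], "yaw": 35}
    - {"dp": [-110, -170, -220], "yaw": 45}
    - {"dp": [-140, -220, -235], "yaw": 55}
    - {"dp": [-170, -270, -235], "yaw": 64}
    - {"dp": [-200, -320, -235], "yaw": 72}
    - {"dp": [-229, -362, -235], "yaw": 72}
    - {"dp": [-229, -362, -235], "yaw": 72}
    - {"dp": [-229, -362, -235], "yaw": 72}

```text
clock: 4.32
eef_pos: [605.5, -75.4, 259.1]
tcp_rot: [-3.141, -0.001, 1.604]
contact_force: [-0.6, 0.4, -2.4]
opening: 0.164
grasp_force: 59.1
```

>>> carry_out:
  targets:
    - {"dp": [0, 0, 0], "yaw": 0}
    - {"dp": [0, 0, 0], "yaw": 0}

```text
clock: 4.58
eef_pos: [605.8, -74.5, 259.4]
tcp_rot: [3.142, -0.0, 1.607]
contact_force: [-0.2, 0.7, -1.3]
opening: 0.167
grasp_force: 59.1
```

```bash
python3 - <<'E'
from h import *
c=r.get_calibration("wrist");f=r.grab_frame("wrist");cv2.imwrite("pics/w3.png",f[:,:,::-1])
np.save("c3.npy",c,allow_pickle=True)
s=r.sense();print(s["clock"],s["eef_pos"],s["tcp_rot"],s["opening"],s["contact_force"])
print("cam",ray(c,(0,0))[0],"axis",ray(c,(c["cx"],c["cy"]))[1])
E
```

```text
4.625 [605.8358256  -74.65652654 259.48191406] [ 3.14143959e+00 -3.18653755e-05  1.60638836e+00] 0.16905281675459918 [ 0.04455519  0.09855559 -1.10566189]
cam [603.14505318   3.62655597 393.63293229] axis [ 0.01119063 -0.30212706 -0.95320198]
```

View pics/w3.png

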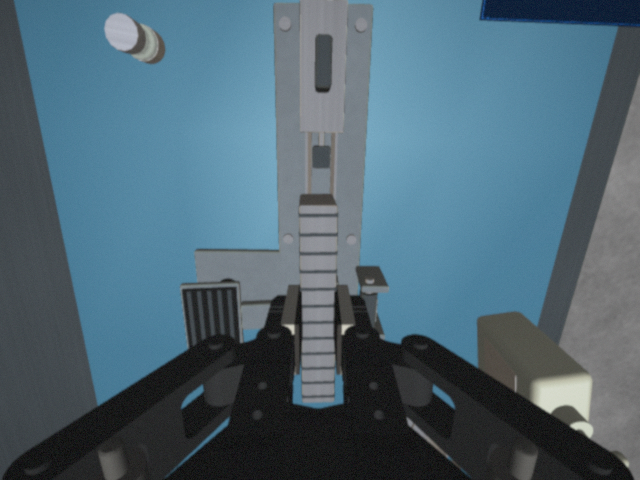

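The wrist view shows the magazine under the strip: fin at (323,62), cover front edge at row 131, follower at (321,156), and base edges at about col 277 and 366. Now to measure these.

```bash
python3 - <<'E'
from h import *
c=np.load("c3.npy",allow_pickle=True).item();s=r.sense()
f=cv2.imread("pics/w3.png");h=cv2.cvtColor(f,cv2.COLOR_BGR2HSV);g=cv2.cvtColor(f,cv2.COLOR_BGR2GRAY)
# base edges: low saturation against blue
L=[];Rr=[]
for y in range(20,235,5):
    if 1:
        x=np.where(h[y,240:400,1]<90)[0]+240
        L.append(onplane(c,(x.min()-.5,y),12)[:2]);Rr.append(onplane(c,(x.max()+.5,y),12)[:2])
for nm,a in(("L",L),("R",Rr)):
    vx,vy,x0,y0=cv2.fitLine(np.array(a,np.float32),cv2.DIST_HUBER,0,.01,.01).ravel()
    print(nm,"yaw",np.degrees(np.arctan2(-vx*np.sign(vy),abs(vy))),"x at y=-60",x0+vx/vy*(-60-y0))
def dark(x0,y0,x1,y1,th,z,nm):
    m=(g[y0:y1,x0:x1]<th).astype(np.uint8);n,l,st,ce=cv2.connectedComponentsWithStats(m)
    i=1+st[1:,4].argmax();b=st[i];px=np.array([b[0]+x0,b[1]+y0,b[0]+x0+b[2],b[1]+y0+b[3]])
    print(nm,px-.5,"front-mid",onplane(c,((px[0]+px[2])/2-.5,px[3]-.5),z),"back",onplane(c,((px[0]+px[2])/2-.5,px[1]-.5),z),"w",(onplane(c,(px[2],px[3]),z)-onplane(c,(px[0],px[3]),z))[0])
dark(305,25,345,110,75,94,"fin");dark(305,140,338,180,75,46,"foll")
print(g[20:110:4,323],g[140:176:2,320],g[156,300:345:2])
# strip ends
zt=s["eef_pos"][2]+2.6
for p in((318.5,205.5),(318.5,400)): print("strip end",totool(s,onplane(c,p,zt)-s["eef_pos"]))
for p in((300,205),(337,205)): print("w",totool(s,onplane(c,p,zt)-s["eef_pos"]))
print("channel rails",[onplane(c,p,31)[:2] for p in((308,185),(334,185))])
print("cover front",onplane(c,(321,131),58))
for p,z in(((285,24),12),((362,24),12),((288,239),12),((351,240),12)):print("screw",onplane(c,p,z+2))
E
```

```text
L yaw 1.129533 x at y=-60 558.06476
R yaw 1.2532755 x at y=-60 658.61194
fin [315.5  35.5 331.5  91.5] front-mid [607.10230737  36.91010594  94.        ] back [605.45211163  77.86771218  94.        ] w 13.330114629760146
foll [316.5 150.5 327.5 163.5] front-mid [608.93712094 -25.90628359  46.        ] back [608.43364493 -12.96911618  46.        ] w 11.318001668102625
[138 138 139 138  73  72  73  71  72  72  76  73  75  75  78  74  76  42
  87 142 139 142 141] [146 146 140  87  76  77  75  72  75  76  77  79  77  75 107 131 130 130] [127 129 133 142 126 124  92  78  75  73  75  74  73  74  76 107 113 125
 142 129 128 126 127]
strip end [50.44558653  0.52855438 -2.59831166]
strip end [-47.29140439   0.53891042  -2.6014245 ]
w [50.65769529 -6.95323794 -2.59945012]
w [50.64490284  8.01088146 -2.59716   ]
channel rails [array([594.76920689, -50.73536769]), array([623.20978759, -49.74583747])]
cover front [606.57767477   5.77640437  58.        ]
screw [567.22384659 106.4254636   14.        ]
screw [644.10500993 109.1225053   14.        ]
screw [ 571.9843151  -119.06597015   14.        ]
screw [ 647.9505888  -117.69926286   14.        ]
```

>>> carry_out:
  targets:
    - {"dp": [-13.5, 1.8, 50], "yaw": 0.8}
    - {"dp": [-13.5, 1.8, 100], "yaw": 0.8}
    - {"dp": [-13.5, 1.8, 145], "yaw": 0.8}
    - {"dp": [-13.5, 1.8, 175], "yaw": 0.8}
    - {"dp": [-13.5, 1.8, 190], "yaw": 0.8}
    - {"dp": [-13.5, 1.8, 198], "yaw": 0.8}
    - {"dp": [-13.5, 1.8, 198], "yaw": 0.8}
    - {"dp": [-13.5, 1.8, 198], "yaw": 0.8}

```text
clock: 5.62
eef_pos: [609.0, -89.2, 62.4]
tcp_rot: [3.14, 0.0, 1.591]
contact_force: [0.2, 0.8, -0.8]
opening: 0.165
grasp_force: 59.1
```

```bash
python3 - <<'E'
from h import *
c=r.get_calibration("wrist");f=r.grab_frame("wrist");cv2.imwrite("pics/w4.png",f[:,:,::-1])
np.save("c4.npy",c,allow_pickle=True)
s=r.sense();print(s["clock"],s["eef_pos"],s["tcp_rot"],s["opening"],s["contact_force"])
cv2.imwrite("pics/w4c.png",cv2.resize(f[60:420,180:460,::-1],None,fx=1.66,fy=1.66))
E
```

```text
5.675 [608.98723984 -89.2025132   62.44577807] [3.13978425e+00 3.34041220e-04 1.59106465e+00] 0.163162998418519 [-0.44966586  0.19708347 -2.28392353]
```

View pics/w4c.png

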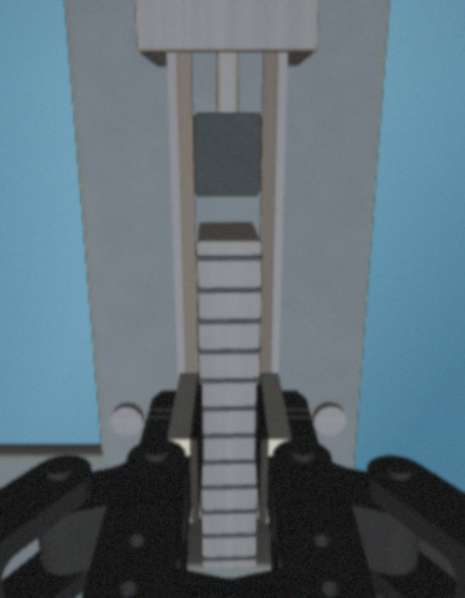

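The crop shows the strip centred between the channel walls and the follower block just behind its tail, with a clear gap.

```bash
python3 - <<'E'
from h import *
c=np.load("c4.npy",allow_pickle=True).item();s=r.sense()
P=lambda u,v,z:totool(s,onplane(c,(180+u/1.66,60+v/1.66),z)-s["eef_pos"])[:2].round(1)
zb=62.4-25.4
for nm,u,v,z in(("strip L",197,242,zb+28),("strip R",261,242,zb+28),("strip L near",204,540,zb+28),("strip R near",256,540,zb+28),("foll L",193,190,46),("foll R",262,190,46),("foll backL",193,117,46),("foll backR",261,117,46),
 ("wall oL",171,130,31),("wall oR",284,130,31),("wall oL",179,340,31),("wall oR",275,340,31),("coverL",137,49,58),("coverR",317,49,58),("base L",90,320,12),("base R",361,320,12),("base L",70,60,12),("base R",385,60,12)):
    print(nm,P(u,v,z))
E
```

```text
strip L [50.2 -7.4]
strip R [50.2  8.2]
strip L near [-38.6  -6.9]
strip R near [-38.7   8.3]
foll L [60.5 -9.3]
foll R [60.5  9.4]
foll backL [79.3 -8.9]
foll backR [79.3  8.8]
wall oL [ 75.9 -16.3]
wall oR [75.9 16.4]
wall oL [ 10.6 -15.8]
wall oR [10.5 15.4]
coverL [ 94.3 -20.9]
coverR [94.2 20.9]
base L [ 10.6 -49.2]
base R [10.4 47.8]
base L [ 96.5 -48.8]
base R [96.4 49. ]
```

>>> carry_out:
  targets:
    - {"dp": [0, -0.5, 3], "yaw": 0}
    - {"dp": [0, -0.5, 5.5], "yaw": 0}
    - {"dp": [6, -0.5, 5.5], "yaw": 0}
    - {"dp": [12, -0.5, 5.5], "yaw": 0}
    - {"dp": [18, -0.5, 5.5], "yaw": 0}
    - {"dp": [24, -0.5, 5.5], "yaw": 0}
    - {"dp": [30, -0.5, 5.5], "yaw": 0}
    - {"dp": [30, -0.5, 5.5], "yaw": 0}
    - {"dp": [30, -0.5, 5.5], "yaw": 0}
  grip_force: 80

```text
clock: 6.8
eef_pos: [607.1, -59.3, 55.8]
tcp_rot: [-3.142, 0.001, 1.592]
contact_force: [-0.7, -6.5, -0.9]
opening: 0.157
grasp_force: 83.2
```

>>> carry_out:
  targets:
    - {"dp": [0, 0, 3], "yaw": 0}
    - {"dp": [0, 0, 6], "yaw": 0}
    - {"dp": [0, 0, 9], "yaw": 0}
    - {"dp": [0, 0, 11], "yaw": 0}
    - {"dp": [0, 0, 12], "yaw": 0}
    - {"dp": [0, 0, 12], "yaw": 0}

```text
clock: 7.55
eef_pos: [607.9, -59.4, 45.5]
tcp_rot: [3.14, 0.001, 1.591]
contact_force: [-3.6, -5.3, 13.5]
opening: 0.156
grasp_force: 85.1
```

```bash
python3 - <<'E'
from h import *
c=r.get_calibration("wrist");f=r.grab_frame("wrist");cv2.imwrite("pics/w5.png",f[:,:,::-1])
np.save("c5.npy",c,allow_pickle=True)
s=r.sense();print(s["clock"],s["eef_pos"],s["tcp_rot"],s["opening"],s["contact_force"],s["wrist_torque"])
cv2.imwrite("pics/w5c.png",cv2.resize(f[60:420,180:460,::-1],None,fx=1.66,fy=1.66))
E
```

```text
7.6 [607.87890442 -59.43133483  45.46906016] [3.13998880e+00 7.97324373e-04 1.59131119e+00] 0.15420039710436945 [-3.73945937 -5.0604325  13.89277487] [-0.91061919  0.71923092 -0.0103476 ]
```

View pics/w5c.png

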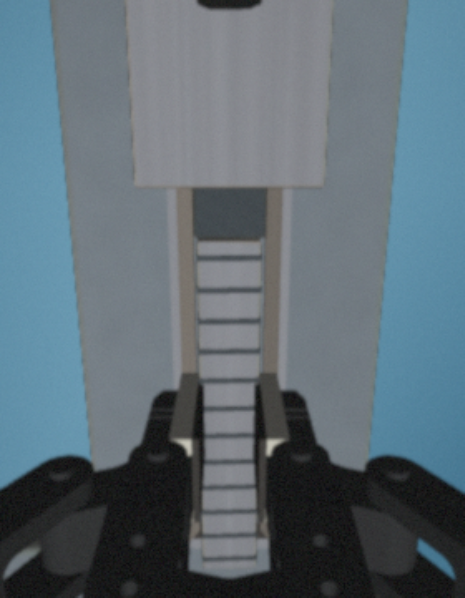

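The strip's tail is against the follower (-5 N along y). The TCP is at 45.5 mm, so the underside is at 20 mm, which is the channel floor. I'll release it.

>>> carry_out:
  targets:
    - {"dp": [0, 0, -0.5], "yaw": 0}
    - {"dp": [0, 0, -0.5], "yaw": 0}
    - {"dp": [0, 0, -0.5], "yaw": 0}
    - {"dp": [0, 0, -0.5], "yaw": 0}
    - {"dp": [0, 0, -20], "yaw": 0}
    - {"dp": [0, 0, -60], "yaw": 0}
    - {"dp": [0, 0, -100], "yaw": 0}
    - {"dp": [-20, 0, -130], "yaw": 0}
    - {"dp": [-20, 0, -130], "yaw": 0}
    - {"dp": [-20, 0, -130], "yaw": 0}
  fingers: -0.2

```text
clock: 8.85
eef_pos: [607.1, -78.9, 173.9]
tcp_rot: [-3.141, -0.0, 1.591]
contact_force: [-0.1, 0.7, -0.0]
opening: 0.4
grasp_force: 0.0
```

```bash
python3 - <<'E'
from h import *
c=r.get_calibration("wrist");f=r.grab_frame("wrist");cv2.imwrite("pics/w6.png",f[:,:,::-1])
np.save("c6.npy",c,allow_pickle=True)
s=r.sense();print(s["clock"],s["eef_pos"],s["tcp_rot"],s["opening"],s["contact_force"])
cv2.imwrite("pics/w6c.png",cv2.resize(f[60:420,180:460,::-1],None,fx=1.66,fy=1.66))
E
```

```text
8.9 [606.8020181  -78.70902211 173.19169472] [-3.14033789e+00 -3.98355942e-04  1.59095652e+00] 0.40408184740016223 [-1.0010167  -0.19906033 -0.09479854]
```

View pics/w6c.png

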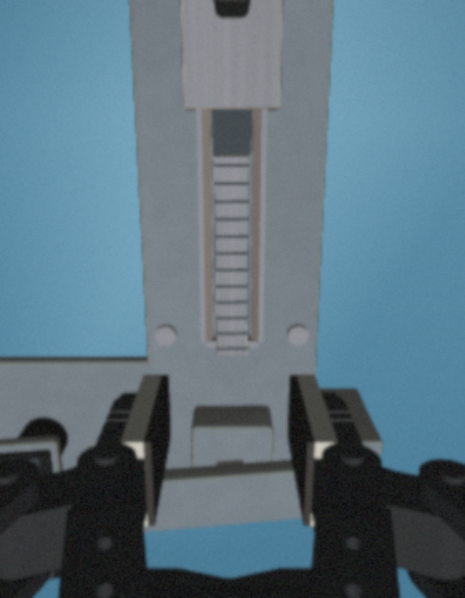

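The strip lies in the channel between the follower (tail at row 155) and the lip (nose at row ~350). I'll check that its nose is down and not resting on the lip.

```bash
python3 - <<'E'
from h import *
c=np.load("c6.npy",allow_pickle=True).item();s=r.sense()
W=lambda u,v,z:onplane(c,(180+u/1.66,60+v/1.66),z).round(1)
g=cv2.cvtColor(cv2.imread("pics/w6.png"),cv2.COLOR_BGR2GRAY)
col=180+232/1.66
print([(y,int(g[y,int(col)])) for y in range(255,282)])
for nm,u,v,z in(("tail",232,156,48),("nose",232,336,48),("nose",232,347,48),("nose",232,355,48),("wallend",208,342,31),("lipfront",232,355,28),("w tailL",213,160,48),("w tailR",251,160,48),("w noseL",216,332,48),("w noseR",249,332,48),("lipL",216,350,28),("lipR",249,350,28)):print(nm,W(u,v,z))
E
```

```text
[(255, 144), (256, 147), (257, 143), (258, 143), (259, 128), (260, 108), (261, 108), (262, 129), (263, 142), (264, 144), (265, 142), (266, 144), (267, 140), (268, 125), (269, 106), (270, 108), (271, 131), (272, 141), (273, 140), (274, 133), (275, 127), (276, 128), (277, 124), (278, 126), (279, 126), (280, 126), (281, 126)]
tail [607.8 -15.8  48. ]
nose [ 609.7 -104.7   48. ]
nose [ 609.8 -110.7   48. ]
nose [ 609.9 -115.2   48. ]
wallend [ 597.  -115.2   31. ]
lipfront [ 610.2 -124.    28. ]
w tailL [599.1 -17.7  48. ]
w tailR [616.6 -17.4  48. ]
w noseL [ 601.5 -102.6   48. ]
w noseR [ 618.3 -102.3   48. ]
lipL [ 601.3 -121.1   28. ]
lipR [ 619.5 -120.8   28. ]
```

>>> carry_out:
  targets:
    - {"dp": [50, 1, 0], "yaw": 0}
    - {"dp": [100, 2, 10], "yaw": 0}
    - {"dp": [136, 2, 30], "yaw": 0}
    - {"dp": [136, 2, 60], "yaw": 0}
    - {"dp": [136, 2, 85], "yaw": 0}
    - {"dp": [136, 2, 101], "yaw": 0}
    - {"dp": [136, 2, 101], "yaw": 0}
    - {"dp": [136, 2, 101], "yaw": 0}

```text
clock: 9.9
eef_pos: [607.2, 56.9, 73.4]
tcp_rot: [3.141, -0.0, 1.591]
contact_force: [0.8, -1.0, 0.1]
opening: 0.4
grasp_force: 0.0
```

>>> carry_out:
  targets:
    - {"dp": [0, 0, 0], "yaw": 0}
    - {"dp": [0, 0, 0], "yaw": 0}
    - {"dp": [0, 0, 0], "yaw": 0}
    - {"dp": [0, 0, 0], "yaw": 0}
    - {"dp": [0, 0, 0], "yaw": 0}
  fingers: -1
  grip_force: 40

```text
clock: 10.52
eef_pos: [605.6, 56.9, 73.8]
tcp_rot: [-3.14, -0.0, 1.591]
contact_force: [-5.8, 0.2, 7.2]
opening: 0.159
grasp_force: 40.6
```

>>> carry_out:
  targets:
    - {"dp": [0, -1, 0], "yaw": 0}
    - {"dp": [-15, -1, 0], "yaw": 0}
    - {"dp": [-30, -1, 0], "yaw": 0}
    - {"dp": [-45, -1, 0], "yaw": 0}
    - {"dp": [-60, -1, 0], "yaw": 0}
    - {"dp": [-75, -1, 0], "yaw": 0}
    - {"dp": [-90, -1, 0], "yaw": 0}
    - {"dp": [-100, -1, 0], "yaw": 0}
    - {"dp": [-108, -1, 0], "yaw": 0}
    - {"dp": [-108, -1, 0], "yaw": 0}

```text
clock: 11.78
eef_pos: [608.0, -52.1, 73.8]
tcp_rot: [3.141, 0.001, 1.591]
contact_force: [-3.3, -2.1, 5.7]
opening: 0.158
grasp_force: 40.4
```

>>> carry_out:
  targets:
    - {"dp": [-3, 0, 0], "yaw": 0}
    - {"dp": [-6, 0, 0], "yaw": 0}
    - {"dp": [-9, 0, 0], "yaw": 0}
    - {"dp": [-9, 0, 0], "yaw": 0}
    - {"dp": [-9, 0, 0], "yaw": 0}

```text
clock: 12.4
eef_pos: [608.2, -60.3, 73.8]
tcp_rot: [3.141, 0.0, 1.591]
contact_force: [-3.0, 0.7, 6.4]
opening: 0.157
grasp_force: 40.4
```

>>> carry_out:
  targets:
    - {"dp": [-2, 0, 0], "yaw": 0}
    - {"dp": [-4, 0, 0], "yaw": 0}
    - {"dp": [-4, 0, 0], "yaw": 0}
    - {"dp": [-4, 0, 0], "yaw": 0}

```text
clock: 12.9
eef_pos: [608.2, -60.8, 73.8]
tcp_rot: [3.141, -0.004, 1.59]
contact_force: [-3.3, 21.2, 8.9]
opening: 0.156
grasp_force: 40.6
```

The cover hit its stop (21 N). I'll ease off, release and check.

>>> carry_out:
  targets:
    - {"dp": [3.5, 0, 0], "yaw": 0}
    - {"dp": [3.5, 0, 0], "yaw": 0}

```text
clock: 13.15
eef_pos: [608.2, -60.2, 73.8]
tcp_rot: [3.141, -0.0, 1.591]
contact_force: [-3.2, 2.1, 6.1]
opening: 0.164
grasp_force: 40.5
```

>>> carry_out:
  targets:
    - {"dp": [0, 0, 0], "yaw": 0}
    - {"dp": [0, 0, 0], "yaw": 0}
    - {"dp": [0, 0, 0], "yaw": 0}
    - {"dp": [0, 0, -30], "yaw": 0}
    - {"dp": [0, 0, -80], "yaw": 0}
    - {"dp": [-30, 0, -120], "yaw": 0}
    - {"dp": [-60, 0, -120], "yaw": 0}
    - {"dp": [-60, 0, -120], "yaw": 0}
    - {"dp": [-60, 0, -120], "yaw": 0}
  fingers: -0.2

```text
clock: 14.28
eef_pos: [609.0, -120.2, 192.3]
tcp_rot: [-3.141, -0.001, 1.591]
contact_force: [0.0, -0.4, -0.3]
opening: 0.4
grasp_force: 0.0
```

```bash
python3 - <<'E'
from h import *
c=r.get_calibration("wrist");f=r.grab_frame("wrist");cv2.imwrite("pics/w7.png",f[:,:,::-1])
np.save("c7.npy",c,allow_pickle=True)
s=r.sense();print(s["clock"],s["eef_pos"],s["tcp_rot"],s["opening"],s["contact_force"])
E
```

```text
14.325 [ 608.96895073 -119.90830905  192.16120989] [-3.14050264e+00 -5.45046049e-04  1.59109573e+00] 0.39822346874263215 [-0.82652164  0.01594683 -0.6582364 ]
```

View pics/w7.png

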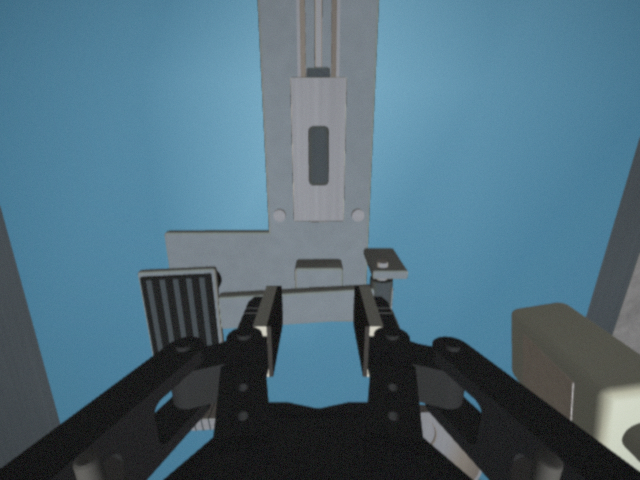

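The cover is over the strip, with its front edge at row 219 and the follower showing about 9 mm behind it, as expected. The tread is at the left, columns 145–222.

```bash
python3 - <<'E'
from h import *
c=np.load("c7.npy",allow_pickle=True).item();s=r.sense()
W=lambda u,v,z:onplane(c,(u,v),z).round(1)
print("front",W(319,220,58),"back",W(318,78,58),"fin",W(318,126.5,94),W(318,185.5,94),"follback",W(318,68,46))
print("pad far corners",W(140,272,88),W(217,269,88))
a=np.radians(1.2);o=(W(318,126.5,94)+W(318,185.5,94))/2
print("machine o",o,"pad pred",o[:2]+np.array([[np.cos(a),-np.sin(a)],[np.sin(a),np.cos(a)]])@[-113,-128])
E
```

```text
front [ 610.1 -111.2   58. ] back [607.2  -3.1  58. ] fin [607.8 -37.7  94. ] [608.6 -77.   94. ] follback [607.    5.6  46. ]
pad far corners [ 470.7 -148.    88. ] [ 531.1 -144.4   88. ]
machine o [608.2  -57.35  94.  ] pad pred [ 497.90541251 -187.68842093]
```

>>> carry_out:
  targets:
    - {"dp": [-25, -45, 0], "yaw": 0}
    - {"dp": [-50, -90, 10], "yaw": 0}
    - {"dp": [-65, -112, 30], "yaw": 0}
    - {"dp": [-65, -112, 60], "yaw": 0}
    - {"dp": [-65, -112, 78], "yaw": 0}
    - {"dp": [-65, -112, 84], "yaw": 0}
    - {"dp": [-65, -112, 84], "yaw": 0}
  fingers: -1

```text
clock: 15.2
eef_pos: [498.7, -187.3, 108.6]
tcp_rot: [-3.141, -0.0, 1.592]
contact_force: [0.4, -0.6, -0.0]
opening: -0.0
grasp_force: 0.0
```

>>> carry_out:
  targets:
    - {"dp": [0, 0, 4], "yaw": 0}
    - {"dp": [0, 0, 8], "yaw": 0}
    - {"dp": [0, 0, 12], "yaw": 0}
    - {"dp": [0, 0, 16], "yaw": 0}
    - {"dp": [0, 0, 20], "yaw": 0}
    - {"dp": [0, 0, 20], "yaw": 0}

```text
clock: 15.95
eef_pos: [498.3, -187.9, 88.6]
tcp_rot: [-3.141, -0.0, 1.591]
contact_force: [-3.1, -1.2, 5.9]
opening: 0.003
grasp_force: 2.7
```

>>> carry_out:
  targets:
    - {"dp": [0, 0, 5], "yaw": 0}
    - {"dp": [0, 0, 10], "yaw": 0}
    - {"dp": [0, 0, 15], "yaw": 0}
    - {"dp": [0, 0, 20], "yaw": 0}
    - {"dp": [0, 0, 25], "yaw": 0}
    - {"dp": [0, 0, 28], "yaw": 0}
    - {"dp": [0, 0, 28], "yaw": 0}

```text
clock: 16.82
eef_pos: [498.2, -188.0, 62.2]
tcp_rot: [-3.141, -0.0, 1.591]
contact_force: [-9.2, 1.0, 26.1]
opening: -0.001
grasp_force: 13.0
```

The treadle is on its stop: 26 N, with the tip at 54 mm. I'll hold about 1.1 s, then let it rise.

>>> carry_out:
  targets:
    - {"dp": [0, 0, 0], "yaw": 0}
    - {"dp": [0, 0, 0], "yaw": 0}
    - {"dp": [0, 0, 0], "yaw": 0}
    - {"dp": [0, 0, 0], "yaw": 0}
    - {"dp": [0, 0, 0], "yaw": 0}
    - {"dp": [0, 0, 0], "yaw": 0}
    - {"dp": [0, 0, 0], "yaw": 0}
    - {"dp": [0, 0, 0], "yaw": 0}

```text
clock: 17.82
eef_pos: [498.2, -188.0, 62.2]
tcp_rot: [-3.141, 0.0, 1.591]
contact_force: [-9.8, 1.5, 26.0]
opening: 0.003
grasp_force: 12.7
```

>>> carry_out:
  targets:
    - {"dp": [0, 0, -8], "yaw": 0}
    - {"dp": [0, 0, -16], "yaw": 0}
    - {"dp": [0, 0, -24], "yaw": 0}
    - {"dp": [0, 0, -32], "yaw": 0}
    - {"dp": [0, 0, -40], "yaw": 0}
    - {"dp": [0, 0, -70], "yaw": 0}
    - {"dp": [0, 0, -110], "yaw": 0}
    - {"dp": [40, 0, -150], "yaw": 0}
    - {"dp": [40, 0, -150], "yaw": 0}
    - {"dp": [40, 0, -150], "yaw": 0}

```text
clock: 19.08
eef_pos: [497.4, -147.8, 210.3]
tcp_rot: [-3.141, 0.0, 1.592]
contact_force: [0.8, -0.2, -0.3]
opening: 0.002
grasp_force: 0.0
```

```bash
python3 - <<'E'
from h import *
f=r.grab_frame("side");cv2.imwrite("pics/s8.png",f[:,:,::-1])
s=r.sense();print(s["clock"],s["eef_pos"],s["contact_force"])
E
```

```text
19.125 [ 497.14376168 -147.98991042  209.75696037] [ 0.67057534 -0.64226938 -0.88822841]
```

View pics/s8.png

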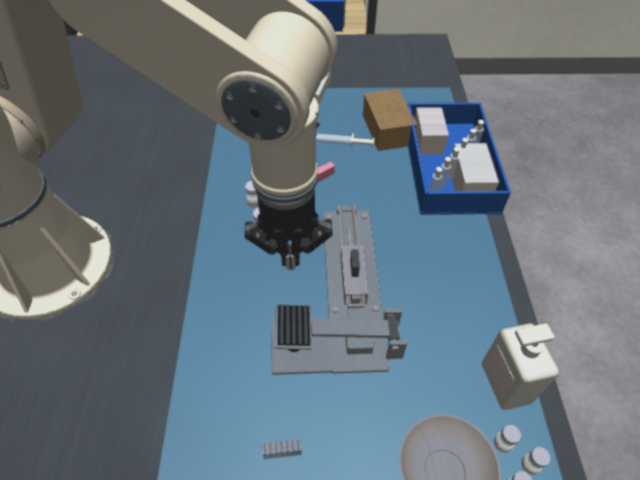

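The side view shows the cover shut (fin at 355,262) and the tread back up at (293,326), the same pixel as before. The short strip, syringe and pink bar have not moved.

```bash
python3 -c "
from rig import r
print(r.sign_off())"
```

```text
the job is handed in; nothing more can be done
None
```

The stapler is refilled: the full strip is in the magazine, the cover was slid shut to its stop, and then the treadle was held on its stop for just over a second and came back up. The job was handed in at about 19 s.

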